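# Proof-pull a strap link on the spring tester

## Robot

A 6-joint arm with a two-finger parallel gripper is mounted at the origin on the work surface. World frame = base frame: x ahead of the robot, y to its left, z up, the work surface at z = 0. Lengths are in m, angles in rad, forces in N, time in s.
With the tool pointing down it reaches from about 0.35 to 1 m from the base axis. Payload 7.1 kg.
Tool frame: the origin (TCP) lies on the centre line of the jaws, within the pads' length; the fingertips stand 14 mm ahead of it and the grasp point (between the pads) lies 5 mm behind it; z points along the fingers, y is the line along which they close (so a half turn about z gives the same grasp; the last joint's range is limited). The gripper opens to 85 mm and grips with 20 to 120 N. Pads are 22 mm wide; open, the fingers measure 114 mm over their backs; the gripper's body (76 mm by 85 mm) begins 54 mm behind the grasp point. The pads swing forward as they close: fully open they stand 13 mm farther back than shut.
Start: joints at [1.292, 0.423, 1.63, -0, 1.089, -0.019], TCP at [0.161, 0.604, 0.245] pointing down, gripper open.
Joint ranges: [-3, 3], [-0.9, 2.11], [0.09, 2.58], [-1.31, 4.45], [0.11, 2.69], [-2.54, 2.54]. Speed limits (rad/s): [2.39, 2.39, 3.01, 3.14, 3.14, 3.14].

## Interface

Orientations are given as [roll, pitch, yaw] about the fixed x, y, z axes, in that order (R = Rz(yaw) Ry(pitch) Rx(roll)).
In Python, from rig import robot gives the robot as it stands.
- The arm moves only by the tool send_rows, never from a script. Its argument "plan" is one flat list of numbers, 7 for each row, row after row: the opening, from -1 (shut) to 1 (fully open), then the shift along the world's x, y, z as a fraction of full scale, then the turn, a rotation vector about the world's x, y, z as a fraction of full scale. In form: [fingers, tx, ty, tz, ax, ay, az, fingers, tx, ty, tz, ax, ay, az, ...]. A call has 1 to 10 rows; each row is the pose to reach, as a shift and turn from the pose commanded when the call began, turning the shorter way round; what a row does not reach only later rows make up. Full scale, the value 1, is 0.3 m for a shift and 360 degrees for a turn. A row lasts 1/8 s, in which the tool goes at most 62.5 mm and 10.7 degrees, less where a joint would pass 70% of its speed; a pose out of reach is approached as far as the arm can. A call with a number of a shift or a turn outside -1 to 1 is refused whole. A call with a gripper value outside its range is refused whole. The fingers move at their own pace and stop on an object; the grip force is fixed at half the most. Time passes only in rows, so rows that repeat a pose let the fingers close. It gives the time, the measured TCP pose, the force, the opening and the grip force at its end, in the units of the state.
- robot.get_obs(): the state, without advancing time (a new reading comes with each control period).
- robot.capture(name): name is "scene" or "top" or "wrist"; returns (picture, depth): 420x560x3 uint8, red, green, blue; 420x560 float32, m along the optical axis (not along the pixel's ray), 0 where there is no reading.
- robot.calibration(name): a dict with "camera_matrix" (3x3 intrinsics, pixels), "k1" (the pictures are not rectified: a ray, as slopes to the right and down, at radius r is drawn at 1 + k1 r^2 times it, then the intrinsics apply), "pose" (4x4, takes a point from camera to world coordinates). Camera axes: x right, y down, z forward; pixel columns grow to the right and rows downward; lengths in m; the calibration is good to about 2 mm. A picture is of the moment at which its call begins: read the wrist's pose just before it. calibration takes no time and is no camera call; for the wrist camera it gives the pose at the moment of the call.
- robot.hand_in(): hands the job in; it is judged then, once.
The state is a dict: "clock": time; "qpos": joint angles; "joint_vel": joint speeds; "joint_efforts": joint torques, N m; "tcp_pos": TCP position; "tcp_rot": TCP orientation; "force": force on the tool from outside, world axes, zero at the start; "wrist_torque": the same for the moment, N m; "gripper_width": finger opening in m; "gripper_force": force on a finger pad.
Only numpy, scipy, OpenCV 4.12 (cv2) and the standard library are available. Lean on these libraries where they do the work, as an engineer would, in place of code of your own. Each camera call takes 0.05 s, during which the arm holds its last target. There are 200 camera calls.

## Task

Proof-load the brass strap link: it lies studs down on the bench, so turn it over and set it over both posts of the pull tester, studs up and flat on the two ledges, and let go of it. Then pull the tester's handle gently out until the pointer stands at the brass set mark, never more than two scale divisions past it, and keep it there: you finish while still gripping the handle, pointer steady at the mark and the link under load. Leave the jars and the tin on the bench where they are.

Things in the scene. Friction and masses are not known exactly. Their poses are not given: they have to be found in the camera images.
- link: Loose flat brass oblong ring, about 0.1 kg: 74 mm (own x) x 44 mm (own y) x 8 mm thick, bars 10 mm wide, opening 54 x 24 mm. Four round studs, 8 mm across, 4 mm tall, on one face near the corners (32, 17 mm from the middle). Origin: middle of the plain flat face; own z points to the studded face. At the start studs down: own z down, origin 12 mm above the bench, plate from 4 to 12 mm.
- tester: Aluminium base plate of the pull tester, fixed to the bench, 400 mm (own x) x 80 x 12 mm, origin under its middle. Own x runs along the pull: anchor at the +x end, then the sliding carriage with draw post and spring-scale housing (116 x 34 mm, top 60 mm above the bench, its ends 96 and -20 mm from the origin along x), then the handle at -x, all on the centre line.
- anchor_post (a point): Foot of the fixed steel anchor post, 165 mm to +x of the tester's origin, at ledge height, 50 mm above the bench. Axes as the tester's. Post 10 mm across, 20 mm tall, rounded rim. Its ledge is 30 mm wide (own y), reaches 16 mm to -x and 22 mm to +x of the post, and drops at the sides to the base plate.
- draw_post (a point): Foot of an equal post on the sliding carriage, also 50 mm above the bench, at rest 36 mm to -x of the anchor post; ledge 30 x 30 mm. A link over both posts (lengthwise along the tester) has 8 mm of slack lengthwise, 14 mm sideways. The carriage slides freely to -x with the handle until the link is taut.
- anchor: The fixed anchor block with the anchor post (its post foot is anchor_post).
- draw_block: The block on the carriage with the draw post (its post foot is draw_post).
- handle: Steel D-handle. Origin: middle of its black grip bar, 47 mm above the bench, at rest 95 mm to -x of the tester's origin. The bar, 14 mm across, lies level along the tester's y, 72 mm long between side arms; an opening 43 mm long lies between bar and crosshead (+x). Below both only the base plate (top 12 mm). Can be pinched from above with a finger in the opening. Pulled out: towards -x.
- draw (a joint): How far the carriage (draw post, housing, handle) has slid to -x, m; 0 at rest, 0.008 when a link over both posts is taut. Light: below 1 N.
- gauge (a joint): How far the rod with handle and pointer is pulled out of the housing against its spring, m; 0 at rest, 0.06 at the stop. Spring force about 2.8 N plus 0.35 N per mm; it springs back when let go. The handle's whole travel is this plus draw.
- mark (a joint): Where the set mark is clamped along the scale, m, in the same measure as gauge: the pointer stands at the mark when gauge equals this value. Between 0.026 and 0.045, different each time; it does not move during the job.
- pointer (a point): Tip of the pointer: a dark cross-bar that stands up through the slot in the white scale face on top of the housing, 64 mm above the bench. It moves to -x as the handle is pulled. A scale division is 5 mm.
- mark_tip (a point): Tip of the set mark: a small brass saddle with a thumbscrew, clipped on the edge of the housing on the tester's -y side, its tip next to the slot.
- dye_jar: Bystander: amber jar with a brass lid, 72 mm across, 95 mm tall, origin under its middle.
- dye_bottle: Bystander: small glass jar with a black cap, 40 mm across, 70 mm tall, origin under its middle.
- wax_tin: Bystander: round steel tin, 80 mm across, 26 mm tall, origin under its middle.
Mind the look-alikes: they are no part of the job. Leave any green look-alike of the link alone.

How it is judged:
By the outcome, as a careful person would: the job done as asked, in the order asked, and still so for the second after the job is handed in, while the arm keeps its last pose, push and grip.
It also fails if it takes over 69 s, if anything falls off the work surface, if the arm or the gripper's body presses on something with over 40 N, if the wrist force passes 120 N, or if a joint passes its speed limit or range.

## Working session

There is one attempt and no reset: what is moved stays moved. The work goes in short steps, Python scripts to look and compute and a tool call to move; the robot and the scene stay as the last step left them, time stands still between calls to the robot, and variables do not carry over. Pictures are saved under pics/ and viewed, at most 10 in all, crops included, and the job is handed in when it is done.

Besides the shell and the picture viewer there is one more tool, called after ">>>" by a JSON object that holds its "method" and its "body", one argument or row to a line. send_rows: Moves the arm, as the interface text tells. Shift numbers are shares of 0.3 m and turn numbers shares of 360 degrees, none past 1 either way. Its arguments: {"type":"object","properties":{"plan":{"type":"array"}},"required":["plan"]}

```bash
ls; mkdir -p pics
cat > h.py <<'E'
import numpy as np, cv2
from rig import robot
def cap(n,f=None):
    c=robot.calibration(n); im,d=robot.capture(n)
    if f: cv2.imwrite('pics/'+f,cv2.cvtColor(im,cv2.COLOR_RGB2BGR))
    return im,d,c
def rays(c,uv):
    K=np.array(c['camera_matrix'],float); s=(np.atleast_2d(uv)-K[:2,2])/[K[0,0],K[1,1]]
    r=s.copy()
    for _ in range(8): r=s/(1+c['k1']*(r**2).sum(1,keepdims=True))
    return np.c_[r,np.ones(len(r))]
def cloud(c,d):
    v,u=np.mgrid[:d.shape[0],:d.shape[1]]
    P=rays(c,np.c_[u.ravel(),v.ravel()])*d.reshape(-1,1); T=np.array(c['pose'])
    return (P@T[:3,:3].T+T[:3,3]).reshape(*d.shape,3)
def at_z(c,uv,z):
    T=np.array(c['pose']); r=rays(c,uv)@T[:3,:3].T
    return T[:3,3]+r*((z-T[2,3])/r[:,2:])
def proj(c,P):
    T=np.array(c['pose']); p=(np.atleast_2d(P)-T[:3,3])@T[:3,:3]; s=p[:,:2]/p[:,2:]
    s=s*(1+c['k1']*(s**2).sum(1,keepdims=True)); K=np.array(c['camera_matrix'])
    return s*[K[0,0],K[1,1]]+K[:2,2]
E
python3 - <<'E'
from h import *
for n in('top','scene'):
    im,d,c=cap(n,n+'0.png'); np.savez(n+'0.npz',im=im,d=d); print(n,np.round(c['pose'],3).tolist(),c['camera_matrix'],c['k1'])
print(robot.get_obs())
E
```

```text
pics
top [[-0.015, -0.989, 0.15, 0.357], [-1.0, 0.013, -0.016, 0.004], [0.014, -0.15, -0.989, 1.044], [0.0, 0.0, 0.0, 1.0]] [[456.55258228   0.         284.53125068]
 [  0.         456.55258228 211.12736083]
 [  0.           0.           1.        ]] 0.0242520763323104
scene [[-0.77, 0.467, -0.435, 1.037], [0.638, 0.57, -0.517, 0.616], [0.006, -0.675, -0.737, 0.925], [0.0, 0.0, 0.0, 1.0]] [[435.81695091   0.         277.61744142]
 [  0.         435.81695091 213.3096222 ]
 [  0.           0.           1.        ]] 0.04471338119017102
{'clock': 0.1, 'qpos': array([ 1.29201724e+00,  4.23786306e-01,  1.63061894e+00,  6.24687483e-06,
        1.08859438e+00, -1.89948868e-02]), 'joint_vel': array([-0.00097116, -0.00260709, -0.00229351, -0.00030659,  0.00169625,
       -0.00048088]), 'joint_efforts': array([-1.20837890e-04, -5.58430088e+01, -2.82443208e+01,  4.06201792e-06,
        3.14359349e-03,  2.03632396e-05]), 'tcp_pos': array([0.16038392, 0.60357646, 0.24460764]), 'tcp_rot': array([-3.14018604e+00, -3.22531887e-05,  2.88180553e+00]), 'force': array([ 0.24564456,  0.27112042, -0.25069706]), 'wrist_torque': array([0.00358377, 0.03176693, 0.01981085]), 'gripper_force': 0.0, 'gripper_width': 0.08556093099876047}
```

View pics/top0.png

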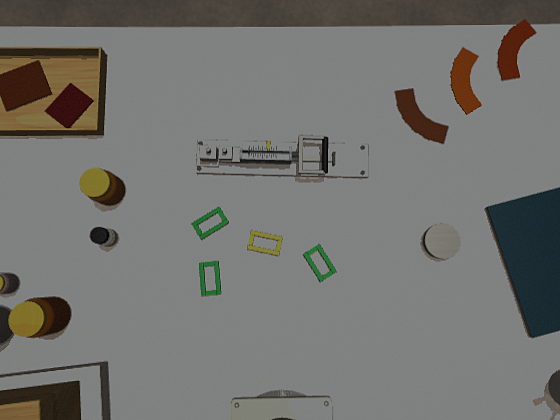

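View pics/scene0.png

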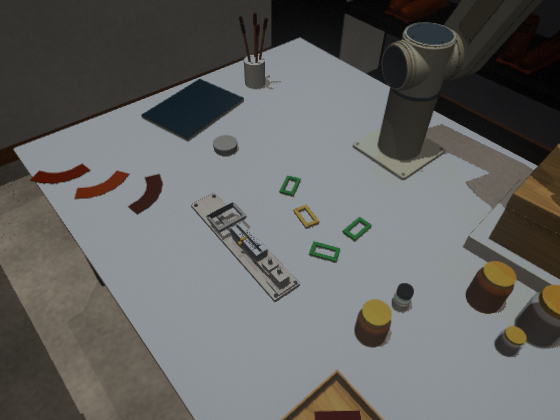

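The top view shows the brass link at about (265,243) with three green look-alikes around it. The tester lies along world y: anchor on the left at (207,152), black grip bar near (325,155), brass mark at (268,145). The jars and tin are well clear of it.

Run:
```python
from h import *
z=np.load('top0.npz'); im,d=z['im'],z['d']; c=robot.calibration('top'); P=cloud(c,d)
hsv=cv2.cvtColor(im,cv2.COLOR_RGB2HSV)
m=cv2.inRange(hsv,(18,120,60),(35,255,255)); m[:225]=0;m[265:]=0;m[:,:240]=0;m[:,295:]=0
v,u=np.nonzero(m); w=at_z(c,np.c_[u,v],.012)[:,:2]; r=cv2.minAreaRect((w*1000).astype(np.float32)); print('link',r,'depth z',np.median(P[v,u,2]))
print('green'); g=cv2.inRange(hsv,(45,120,40),(75,255,255)); n,l,s,ce=cv2.connectedComponentsWithStats(g)
for i in range(1,n):
    if s[i,4]>50: print(at_z(c,ce[i:i+1],.012).round(3), s[i,4])
# tester: depth based height map
sub=np.zeros(d.shape,bool); sub[130:185,190:375]=1
b=sub&(P[...,2]>.007)&(P[...,2]<.018)&(d>0)
k=sub&(P[...,2]>.007)
q=P[k][:,:2]; r=cv2.minAreaRect((q*1000).astype(np.float32)); print('plate',r)
def rng(lo,hi):
    s=sub&(P[...,2]>lo)&(P[...,2]<hi); 
    n,l,st,ce=cv2.connectedComponentsWithStats(s.astype(np.uint8))
    for i in range(1,n):
        if st[i,4]>8: print(lo,st[i],P[l==i].mean(0).round(4),P[l==i].min(0).round(3),P[l==i].max(0).round(3))
rng(.045,.054); rng(.055,.064); rng(.066,.075); rng(.04,.07)
for n in ((97,184),(102,236),(441,241)): print(P[n[1],n[0]].round(3))
cv2.imwrite('pics/t1.png',cv2.resize(cv2.cvtColor(im,cv2.COLOR_RGB2BGR)[130:185,190:375],None,fx=4.3,fy=4.3,interpolation=cv2.INTER_CUBIC))
```

```text
link ((442.22283935546875, 34.006256103515625), (73.66027069091797, 43.10772705078125), 77.06953430175781) depth z 0.012597725516246383
green
[[0.489 0.158 0.012]] 342
[[ 0.395 -0.089  0.012]] 342
[[0.365 0.157 0.012]] 360
plate ((518.4464111328125, -4.8911895751953125), (398.3377380371094, 323.7877197265625), 88.57796478271484)
0.045 [299 136  20   6  53] [ 0.6743 -0.0674  0.0516] [ 0.666 -0.09   0.046] [ 0.679 -0.047  0.054]
0.045 [292 136  36  39 314] [ 0.6249 -0.0776  0.0519] [ 0.591 -0.11   0.045] [ 0.678 -0.03   0.054]
0.045 [298 141   5  10  19] [ 0.6573 -0.048   0.051 ] [ 0.646 -0.053  0.047] [ 0.666 -0.044  0.053]
0.045 [199 146  18  14 195] [0.6431 0.1582 0.0502] [0.628 0.14  0.045] [0.659 0.178 0.054]
0.045 [218 146  15  14 154] [0.6419 0.1192 0.0502] [0.627 0.104 0.045] [0.658 0.135 0.053]
0.045 [252 151   8   3  18] [0.6425 0.0513 0.0524] [0.639 0.043 0.048] [0.646 0.059 0.054]
0.045 [261 151  17   3  29] [0.6427 0.0195 0.052 ] [0.639 0.003 0.05 ] [0.645 0.039 0.054]
0.045 [240 160  20   2  27] [0.6239 0.0633 0.0497] [0.623 0.044 0.045] [0.625 0.086 0.054]
0.045 [261 160  23   2  27] [0.6223 0.0164 0.0494] [ 0.621 -0.01   0.045] [0.624 0.039 0.054]
0.055 [239 141  53  20 690] [0.6391 0.0282 0.06  ] [ 0.62  -0.028  0.055] [0.666 0.088 0.064]
0.055 [323 166   4   7  12] [ 0.6013 -0.102   0.056 ] [ 0.594 -0.105  0.055] [ 0.607 -0.099  0.058]
0.066 [206 148   4   5  18] [0.6434 0.1554 0.0697] [0.638 0.152 0.068] [0.648 0.159 0.072]
0.066 [222 148   5   5  18] [0.6422 0.1201 0.07  ] [0.638 0.115 0.067] [0.647 0.124 0.073]
0.04 [ 239  136   89   39 1523] [ 0.6362 -0.0131  0.056 ] [ 0.591 -0.11   0.04 ] [0.679 0.088 0.067]
0.04 [199 146  18  14 236] [0.6423 0.158  0.0509] [0.628 0.14  0.041] [0.659 0.178 0.07 ]
0.04 [218 146  15  15 181] [0.6415 0.1189 0.0507] [0.627 0.104 0.04 ] [0.658 0.135 0.07 ]
[0.563 0.381 0.098]
[0.456 0.376 0.071]
[ 0.439 -0.361  0.027]
```

View pics/t1.png

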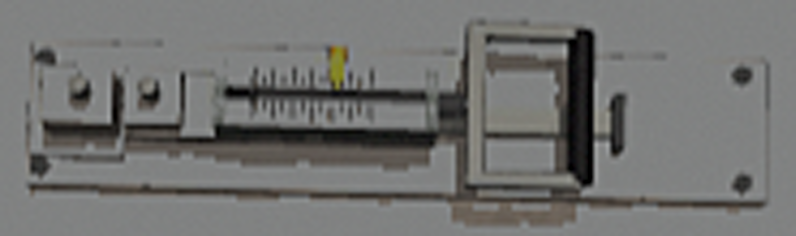

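>>> {"method": "send_rows", "body": {
  "plan": [1,0.2,-0.2,0,0,0,0,1,0.35,-0.4,0,0,0,0,1,0.5,-0.6,0,0,0,0,1,0.6,-0.8,0,0,0,0,1,0.7,-1,0,0,0,0,1,0.7,-1,0,0,0,0]
}}

```text
clock: 0.85
tcp_pos: [0.3711, 0.3019, 0.2452]
tcp_rot: [-3.141, -0.0, 2.882]
force: [1.0, 1.1, 0.4]
gripper_width: 0.0853
gripper_force: 0.0
```

```bash
cat > rec.py <<'E'
from rig import robot; import json
o=robot.get_obs(); open('obs.jsonl','a').write(json.dumps([list(o['qpos']),list(o['tcp_pos']),list(o['tcp_rot'])])+'\n')
print(round(o['clock'],2),o['qpos'].round(3),o['tcp_pos'].round(4),o['tcp_rot'].round(4),o['force'].round(1),o['gripper_width'],o['gripper_force'])
E
python3 rec.py
```

```text
0.85 [ 0.658  0.207  1.946 -0.     0.989 -0.652] [0.3711 0.3019 0.2452] [-3.1412e+00 -1.0000e-04  2.8816e+00] [1.  1.1 0.4] 0.08532667294858765 0.0
```

>>> {"method": "send_rows", "body": {
  "plan": [1,0.1,-0.2,0,0,0,0,1,0.1,-0.4,-0.1,0,0.02,0,1,0.1,-0.6,-0.2,0.02,0.04,0,1,0.1,-0.8,-0.2,0.03,0.05,0,1,0.1,-0.8,-0.3,0.04,0.06,0.02,1,0.1,-0.8,-0.3,0.04,0.06,0.02]
}}

```text
clock: 1.6
tcp_pos: [0.3998, 0.0625, 0.1533]
tcp_rot: [2.959, -0.421, 3.044]
force: [-1.3, -0.3, -0.4]
gripper_width: 0.0853
gripper_force: 0.0
```

```bash
python3 rec.py
```

```text
1.6 [-0.025  0.441  1.962  0.232  1.156 -1.598] [0.3998 0.0625 0.1533] [ 2.9586 -0.4213  3.044 ] [-1.3 -0.3 -0.4] 0.08529078525599125 0.0
```

```bash
cat > kin.py <<'E'
import numpy as np, json, os
from scipy.optimize import least_squares
from scipy.spatial.transform import Rotation as R
ry=lambda a:R.from_euler('y',a).as_matrix(); rz=lambda a:R.from_euler('z',a).as_matrix()
def rpy(r): return R.from_euler('xyz',r).as_matrix()
S=[1,1]
def fk(q,p):
    h,a1,a2,a3,d4,d6,y1=p
    A=rz(q[0]); x=np.array([0,0,h])+A@[a1,y1,0]; A=A@ry(q[1]); x=x+A@[0,0,a2]; A=A@ry(q[2]); x=x+A@[a3,0,d4]
    A=A@rz(S[0]*q[3])@ry(q[4]); x=x+A@[0,0,d6]; return x,A@rz(S[1]*q[5]+np.pi/2)
obs=[([1.29201724,.423786306,1.63061894,6e-6,1.08859438,-.0189948868],[.16038392,.60357646,.24460764],[-3.14018604,0,2.88180553])]
obs+=[tuple(json.loads(l)) for l in open('obs.jsonl')]
def fit(reg=1e-3):
    p0=np.array([.3,0,.4,0,.4,.2,0])
    f=lambda p:np.r_[np.concatenate([fk(q,p)[0]-x for q,x,_ in obs]),reg*(p-p0)]
    s=least_squares(f,p0); return s.x,s.fun[:-7]
def ik(pos,Rm,p,q0):
    lo=np.array([-3,-.9,.09,-1.31,.11,-2.54]); hi=np.array([3,2.11,2.58,4.45,2.69,2.54])
    def f(q):
        x,A=fk(q,p); return np.r_[(x-pos)*5,R.from_matrix(A@Rm.T).as_rotvec()]
    best=None
    for q in q0:
        s=least_squares(f,np.clip(q,lo+.01,hi-.01),bounds=(lo,hi))
        if best is None or s.cost<best[0]: best=(s.cost,s.x)
    return best
E
python3 - <<'E'
from kin import *; import kin
for s4 in(1,-1):
  for s6 in (1,-1):
    kin.S[:]=[s4,s6]; p,r=fit(); print(s4,s6,p.round(4),abs(r).max(),[round(R.from_matrix(fk(q,p)[1].T@rpy(t)).magnitude(),3) for q,x,t in obs])
E
```

```text
1 1 [0.3124 0.     0.5631 0.0775 0.4849 0.287  0.0119] 7.934197351344707e-07 [0.0, 0.0, 0.0]
1 -1 [0.3124 0.     0.5631 0.0775 0.4849 0.287  0.0119] 7.934197351344707e-07 [0.038, 1.305, 3.088]
-1 1 [ 0.6511  0.1623  0.2737  0.6627  0.744  -0.2818  0.0123] 0.007004440615741014 [0.0, 0.0, 0.465]
-1 -1 [ 0.6511  0.1623  0.2737  0.6627  0.744  -0.2818  0.0123] 0.007004440615741014 [0.038, 1.305, 3.009]
```

```bash
cat > s.py <<'E'
from kin import *
p,_=fit()
def Rt(phi,a,sg):
    phi,a=np.radians([phi,a]); z=np.array([np.cos(phi)*np.cos(a),np.sin(phi)*np.cos(a),-np.sin(a)])
    y=sg*np.array([-np.sin(phi),np.cos(phi),0]); return np.c_[np.cross(y,z),y,z]
seeds=[[0,.4,2,j4,j5,j6] for j4 in(-.7,.5,1.5,2.5,3.5) for j5 in (.4,1.4) for j6 in(-1.5,0,1.5)]
if __name__=='__main__':
  Lc=np.array([.442,.034,.02])
  for phi in(77,257):
   for a in (50,):
    for sg in (1,-1):
      z=Rt(phi,a,sg)[:,2]; e=np.array([z[0],z[1],0])/np.hypot(z[0],z[1])
      c,q=ik(Lc-.027*e,Rt(phi,a,sg),p,seeds); 
      if c>1e-4: print(phi,a,sg,'no pick',c);continue
      print('PICK',phi,a,sg,q.round(2))
      for pos in ([.5,-.22,.06],[.42,.03,.06]):
       for b in (0,):
        for f2 in range(-180,180,30):
          c2,q2=ik(np.array(pos),Rt(f2,b,-sg),p,[q]+seeds[::2])
          if c2<1e-5: print('   ',pos,b,f2,q2.round(2))
E
python3 s.py
```

```text
PICK 77 50 1 [-0.44  0.74  2.14  1.09  0.79  1.94]
    [0.5, -0.22, 0.06] 0 -180 [-0.29  1.29  1.09 -0.38  2.29 -1.83]
    [0.5, -0.22, 0.06] 0 -150 [-0.12  1.23  1.28 -0.74  2.06 -1.98]
    [0.5, -0.22, 0.06] 0 -120 [ 0.03  1.17  1.56 -1.06  1.78 -1.93]
    [0.5, -0.22, 0.06] 0 -60 [ 0.05  1.19  2.14  4.24  1.65 -1.41]
    [0.5, -0.22, 0.06] 0 -30 [-0.34  1.3   2.29  3.34  2.01 -1.48]
    [0.5, -0.22, 0.06] 0 0 [-0.84  1.24  2.22  2.28  1.78 -1.81]
    [0.5, -0.22, 0.06] 0 30 [-0.99  1.14  1.98  1.63  1.57 -1.56]
    [0.5, -0.22, 0.06] 0 60 [-0.94  1.14  1.68  1.17  1.7  -1.28]
    [0.5, -0.22, 0.06] 0 90 [-0.81  1.2   1.39  0.84  1.96 -1.17]
    [0.5, -0.22, 0.06] 0 120 [-0.64  1.27  1.16  0.51  2.21 -1.25]
    [0.5, -0.22, 0.06] 0 150 [-0.47  1.31  1.05  0.08  2.35 -1.51]
    [0.42, 0.03, 0.06] 0 -180 [ 0.03  1.2   1.4   0.03  2.11 -1.56]
    [0.42, 0.03, 0.06] 0 -150 [ 0.24  1.19  1.44 -0.33  2.06 -1.73]
    [0.42, 0.03, 0.06] 0 -120 [ 0.44  1.16  1.59 -0.64  1.89 -1.8 ]
    [0.42, 0.03, 0.06] 0 -90 [ 0.62  1.13  1.82 -0.96  1.68 -1.73]
    [0.42, 0.03, 0.06] 0 -30 [ 0.74  1.33  
[... 4239 characters left out ...]
 0.06] 0 -180 [0.03 1.2  1.4  0.03 2.11 1.59]
    [0.42, 0.03, 0.06] 0 -150 [ 0.24  1.19  1.44 -0.33  2.06  1.41]
    [0.42, 0.03, 0.06] 0 -120 [ 0.44  1.16  1.59 -0.64  1.89  1.34]
    [0.42, 0.03, 0.06] 0 -90 [ 0.62  1.13  1.82 -0.96  1.68  1.42]
    [0.42, 0.03, 0.06] 0 -30 [0.74 1.33 2.32 4.44 1.72 2.06]
    [0.42, 0.03, 0.06] 0 0 [0.13 1.59 2.45 3.35 2.46 1.74]
    [0.42, 0.03, 0.06] 0 30 [-0.64  1.41  2.37  1.9   1.81  0.97]
    [0.42, 0.03, 0.06] 0 60 [-0.7   1.19  2.15  1.4   1.54  1.38]
    [0.42, 0.03, 0.06] 0 90 [-0.57  1.13  1.89  1.    1.64  1.67]
    [0.42, 0.03, 0.06] 0 120 [-0.39  1.15  1.65  0.69  1.84  1.79]
    [0.42, 0.03, 0.06] 0 150 [-0.19  1.18  1.48  0.38  2.02  1.74]
```

```bash
cat > go.py <<'E'
from s import *; from rig import robot
def go(pos,Rm,show=True):
    o=robot.get_obs(); d=(np.array(pos)-o['tcp_pos'])/.3; w=R.from_matrix(Rm@rpy(o['tcp_rot']).T).as_rotvec()/(2*np.pi)
    c,q=ik(np.array(pos),Rm,p,[o['qpos']])
    print('shift',d.round(4),'turn',w.round(4),'deg',round(np.linalg.norm(w)*360,1),'| ik',q.round(2),'c%.1e'%c,'qnow',o['qpos'].round(2))
E
python3 - <<'E'
from go import *
o=robot.get_obs(); T=np.array(robot.calibration('wrist')['pose']); A=rpy(o['tcp_rot'])
print('cam in tool',(A.T@(T[:3,3]-o['tcp_pos'])).round(3),(A.T@T[:3,:3]).round(2).tolist())
e=np.array([np.cos(np.radians(77)),np.sin(np.radians(77)),0])
for sg in(1,-1):
  for z in(.08,.019): go(np.array([.442,.034,z])-.029*e,Rt(77,40,sg))
E
```

```text
cam in tool [ 0.067 -0.    -0.128] [[0.0, -0.96, -0.27], [1.0, 0.0, 0.0], [-0.0, -0.27, 0.96]]
shift [ 0.1188 -0.1892 -0.2442] turn [ 0.1021 -0.1982  0.187 ] deg 104.8 | ik [ 0.06  0.4   2.32 -0.1   0.11 -2.54] c3.6e-01 qnow [-0.02  0.44  1.96  0.23  1.16 -1.6 ]
shift [ 0.1188 -0.1892 -0.4475] turn [ 0.1021 -0.1982  0.187 ] deg 104.8 | ik [ 0.05  0.56  2.26 -0.15  0.11 -2.54] c3.7e-01 qnow [-0.02  0.44  1.96  0.23  1.16 -1.6 ]
shift [ 0.1188 -0.1892 -0.2442] turn [ 0.0494  0.0676 -0.2474] deg 94.0 | ik [-0.52  0.68  2.13  1.05  1.   -1.2 ] c3.7e-27 qnow [-0.02  0.44  1.96  0.23  1.16 -1.6 ]
shift [ 0.1188 -0.1892 -0.4475] turn [ 0.0494  0.0676 -0.2474] deg 94.0 | ik [-0.52  0.83  2.11  1.12  0.95 -1.32] c3.9e-30 qnow [-0.02  0.44  1.96  0.23  1.16 -1.6 ]
```

>>> {"method": "send_rows", "body": {
  "plan": [1,0.12,-0.19,-0.1,0.049,0.068,-0.247,1,0.12,-0.19,-0.1,0.049,0.068,-0.247,1,0.12,-0.19,-0.1,0.049,0.068,-0.247,1,0.12,-0.19,-0.1,0.049,0.068,-0.247,1,0.12,-0.19,-0.1,0.049,0.068,-0.247,1,0.12,-0.19,-0.1,0.049,0.068,-0.247,1,0.12,-0.19,-0.1,0.049,0.068,-0.247,1,0.12,-0.19,-0.1,0.049,0.068,-0.247,1,0.12,-0.19,-0.1,0.049,0.068,-0.247,1,0.12,-0.19,-0.1,0.049,0.068,-0.247]
}}

```text
clock: 2.85
tcp_pos: [0.4358, 0.0081, 0.1261]
tcp_rot: [-3.141, -0.868, 1.351]
force: [-0.3, -0.5, 0.2]
gripper_width: 0.0855
gripper_force: 0.0
```

```bash
python3 rec.py
python3 - <<'E'
from go import *
o=robot.get_obs(); z=rpy(o['tcp_rot'])[:,2]; print('90deg roll turn',z/4)
go([.4355,.0057,.12],Rt(77,40,-1))
E
```

```text
2.85 [-0.514  0.576  2.134  0.996  1.054 -1.092] [0.4358 0.0081 0.1261] [-3.1405 -0.8677  1.351 ] [-0.3 -0.5  0.2] 0.08545751597819079 0.0
90deg roll turn [ 0.04130814  0.18618723 -0.16164143]
shift [-0.0009 -0.0081 -0.0204] turn [ 0.0007 -0.0003 -0.0013] deg 0.5 | ik [-0.52  0.59  2.14  1.01  1.05 -1.11] c6.1e-28 qnow [-0.51  0.58  2.13  1.    1.05 -1.09]
```

Roll by +180° about the tool axis in two calls, so the camera sits below for the pick and above for the drop.

>>> {"method": "send_rows", "body": {
  "plan": [1,0,0,0,0.041,0.186,-0.162,1,0,0,0,0.041,0.186,-0.162,1,0,0,0,0.041,0.186,-0.162,1,0,0,0,0.041,0.186,-0.162,1,0,0,0,0.041,0.186,-0.162,1,0,0,0,0.041,0.186,-0.162,1,0,0,0,0.041,0.186,-0.162,1,0,0,0,0.041,0.186,-0.162,1,0,0,0,0.041,0.186,-0.162]
}}

```text
clock: 3.98
tcp_pos: [0.4373, 0.0076, 0.126]
tcp_rot: [-2.279, 0.001, -0.218]
force: [0.9, -0.0, 0.5]
gripper_width: 0.0853
gripper_force: 0.0
```

>>> {"method": "send_rows", "body": {
  "plan": [1,0,0,0,0.041,0.186,-0.162,1,0,0,0,0.041,0.186,-0.162,1,0,0,0,0.041,0.186,-0.162,1,0,0,0,0.041,0.186,-0.162,1,0,0,0,0.041,0.186,-0.162,1,0,0,0,0.041,0.186,-0.162,1,0,0,0,0.041,0.186,-0.162,1,0,0,0,0.041,0.186,-0.162,1,0,0,0,0.041,0.186,-0.162]
}}

```text
clock: 5.1
tcp_pos: [0.4374, 0.0075, 0.126]
tcp_rot: [3.136, 0.863, -1.79]
force: [0.1, -0.0, 0.6]
gripper_width: 0.0854
gripper_force: 0.0
```

```bash
python3 rec.py
python3 - <<'E'
from go import *; from h import cap,at_z
im,d,c=cap('wrist','w1.png')
go([.4355,.0057,.06],Rt(77,40,1))
go([.4355,.0057,.019],Rt(77,40,1))
E
```

```text
5.1 [-0.51   0.576  2.128  0.988  1.054  2.061] [0.4374 0.0075 0.126 ] [ 3.1356  0.8625 -1.79  ] [ 0.1 -0.   0.6] 0.08541181654766607 0.0
shift [-0.0061 -0.0061 -0.22  ] turn [ 0.0014 -0.0012 -0.0017] deg 0.9 | ik [-0.52  0.73  2.12  1.08  0.98  1.9 ] c4.0e-25 qnow [-0.51  0.58  2.13  0.99  1.05  2.06]
shift [-0.0061 -0.0061 -0.3566] turn [ 0.0014 -0.0012 -0.0017] deg 0.9 | ik [-0.52  0.83  2.11  1.12  0.95  1.82] c6.8e-20 qnow [-0.51  0.58  2.13  0.99  1.05  2.06]
```

View pics/w1.png

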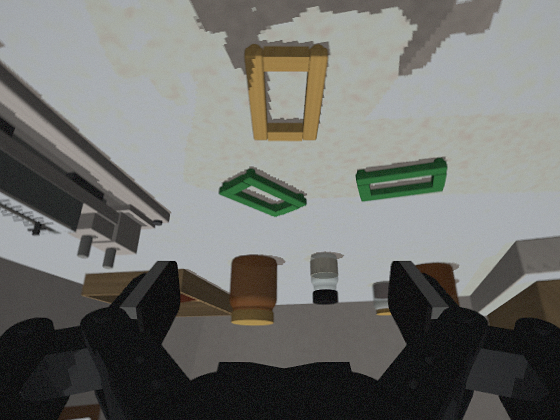

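The wrist view is upside down. The link (245-328, 48-140) is centred between the fingers at about column 285, so I'll descend.

>>> {"method": "send_rows", "body": {
  "plan": [1,-0.006,-0.006,-0.12,0,0,0,1,-0.006,-0.006,-0.24,0,0,0,1,-0.006,-0.006,-0.31,0,0,0,1,-0.006,-0.006,-0.345,0,0,0,1,-0.006,-0.006,-0.355,0,0,0,1,-0.006,-0.006,-0.355,0,0,0]
}}

```text
clock: 5.9
tcp_pos: [0.4351, 0.0052, 0.0193]
tcp_rot: [3.138, 0.864, -1.789]
force: [-0.3, -0.8, 0.0]
gripper_width: 0.0856
gripper_force: 0.0
```

>>> {"method": "send_rows", "body": {
  "plan": [-1,0,0,0,0,0,0,-1,0,0,0,0,0,0,-1,0,0,0,0,0,0,-1,0,0,0,0,0,0,-1,0,0,0,0,0,0,-1,0,0,0,0,0,0]
}}

```text
clock: 6.65
tcp_pos: [0.435, 0.0051, 0.0195]
tcp_rot: [3.138, 0.865, -1.79]
force: [-0.8, -1.6, 5.8]
gripper_width: 0.0415
gripper_force: 59.8
```

>>> {"method": "send_rows", "body": {
  "plan": [-1,0,0,0.1,0,0,0,-1,0,0,0.25,0,0,0,-1,0,0,0.4,0,0,0,-1,0,0,0.5,0,0,0,-1,0,0,0.5,0,0,0]
}}

```text
clock: 7.28
tcp_pos: [0.4355, 0.0047, 0.1705]
tcp_rot: [-3.14, 0.862, -1.786]
force: [-0.4, 0.3, -0.6]
gripper_width: 0.0416
gripper_force: 60.7
```

```bash
python3 rec.py
python3 - <<'E'
from go import *; from h import cap
cap('wrist','w2.png')
o=robot.get_obs(); z=rpy(o['tcp_rot'])[:,2]; print('-90deg roll turn',-z/4)
E
```

```text
7.28 [-0.519  0.476  2.126  0.942  1.113  2.148] [0.4355 0.0047 0.1705] [-3.1397  0.8624 -1.7857] [-0.4  0.3 -0.6] 0.04164484986346428 60.67222237586975
-90deg roll turn [-0.04064779 -0.18549364  0.1626034 ]
```

View pics/w2.png

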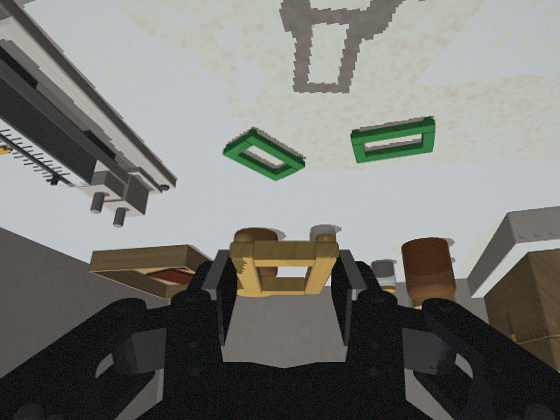

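>>> {"method": "send_rows", "body": {
  "plan": [-1,0.08,0,0,-0.0406,-0.1855,0.1626,-1,0.15,0,0,-0.0406,-0.1855,0.1626,-1,0.2,0,0,-0.0406,-0.1855,0.1626,-1,0.2,0,0,-0.0406,-0.1855,0.1626,-1,0.2,0,0,-0.0406,-0.1855,0.1626,-1,0.2,0,0,-0.0406,-0.1855,0.1626,-1,0.2,0,0,-0.0406,-0.1855,0.1626,-1,0.2,0,0,-0.0406,-0.1855,0.1626,-1,0.2,0,0,-0.0406,-0.1855,0.1626]
}}

```text
clock: 8.45
tcp_pos: [0.494, 0.0054, 0.1671]
tcp_rot: [-2.28, 0.003, -0.214]
force: [0.1, 0.2, -0.3]
gripper_width: 0.0416
gripper_force: 60.7
```

>>> {"method": "send_rows", "body": {
  "plan": [-1,0,0,0,-0.0406,-0.1855,0.1626,-1,0,0,0,-0.0406,-0.1855,0.1626,-1,0,0,0,-0.0406,-0.1855,0.1626,-1,0,0,0,-0.0406,-0.1855,0.1626,-1,0,0,0,-0.0406,-0.1855,0.1626,-1,0,0,0,-0.0406,-0.1855,0.1626,-1,0,0,0,-0.0406,-0.1855,0.1626,-1,0,0,0,-0.0406,-0.1855,0.1626,-1,0,0,0,-0.0406,-0.1855,0.1626]
}}

```text
clock: 9.57
tcp_pos: [0.494, 0.0054, 0.1671]
tcp_rot: [-3.139, -0.862, 1.353]
force: [-0.2, -0.6, -0.4]
gripper_width: 0.0412
gripper_force: 60.7
```

```bash
python3 rec.py
python3 - <<'E'
from go import *
A0=rpy([3.138,.865,-1.79]); t0=np.array([.435,.0051,.0195]); g=np.radians(77)
ex=np.array([np.cos(g),np.sin(g),0]); ey=np.array([-np.sin(g),np.cos(g),0])
C=np.array([[.442,.034,0]]*8)+np.array([sx*.037*ex+sy*.022*ey+np.array([0,0,z]) for sx in(1,-1) for sy in(1,-1) for z in(.0,.012)])
L=(C-t0)@A0
for b in (5,10):
  T=Rt(85,b,-1); w=L@T.T; print(b,w.round(3)[::2].tolist(),'zmin',w[:,2].min())
  zz=-w[:,2].min(); go([.505,0,zz+.05],T); go([.505,0,zz+.001],T)
E
```

```text
9.57 [-0.458  0.529  2.015  0.958  1.12  -0.917] [0.494  0.0054 0.1671] [-3.1394 -0.8617  1.3529] [-0.2 -0.6 -0.4] 0.04119308630268067 60.68800091743469
5 [[0.026, 0.059, -0.034], [-0.018, 0.062, -0.034], [0.022, 0.007, 0.019], [-0.021, 0.011, 0.019]] zmin -0.042409788742392804
shift [ 0.0366 -0.0181 -0.2491] turn [ 0.0979 -0.0152  0.0198] deg 36.4 | ik [-0.56  1.03  1.8   1.1   1.63 -1.29] c1.7e-19 qnow [-0.46  0.53  2.01  0.96  1.12 -0.92]
shift [ 0.0366 -0.0181 -0.4124] turn [ 0.0979 -0.0152  0.0198] deg 36.4 | ik [-0.56  1.12  1.76  1.09  1.6  -1.34] c5.9e-19 qnow [-0.46  0.53  2.01  0.96  1.12 -0.92]
10 [[0.026, 0.056, -0.039], [-0.018, 0.059, -0.039], [0.023, 0.009, 0.018], [-0.021, 0.012, 0.018]] zmin -0.04681185902463617
shift [ 0.0366 -0.0181 -0.2344] turn [ 0.0841 -0.0131  0.02  ] deg 31.5 | ik [-0.55  0.97  1.82  1.08  1.56 -1.26] c2.7e-22 qnow [-0.46  0.53  2.01  0.96  1.12 -0.92]
shift [ 0.0366 -0.0181 -0.3977] turn [ 0.0841 -0.0131  0.02  ] deg 31.5 | ik [-0.55  1.07  1.79  1.08  1.53 -1.31] c2.5e-22 qnow [-0.46  0.53  2.01  0.96  1.12 -0.92]
```

>>> {"method": "send_rows", "body": {
  "plan": [-1,0.036,-0.018,-0.1,0.0841,-0.0131,0.02,-1,0.036,-0.018,-0.2,0.0841,-0.0131,0.02,-1,0.036,-0.018,-0.23,0.0841,-0.0131,0.02,-1,0.036,-0.018,-0.23,0.0841,-0.0131,0.02,-1,0.036,-0.018,-0.28,0.0841,-0.0131,0.02,-1,0.036,-0.018,-0.33,0.0841,-0.0131,0.02,-1,0.036,-0.018,-0.365,0.0841,-0.0131,0.02,-1,0.036,-0.018,-0.385,0.0841,-0.0131,0.02,-1,0.036,-0.018,-0.395,0.0841,-0.0131,0.02,-1,0.036,-0.018,-0.395,0.0841,-0.0131,0.02]
}}

```text
clock: 10.82
tcp_pos: [0.5056, -0.0002, 0.0504]
tcp_rot: [-3.136, -1.396, 1.476]
force: [-0.1, -0.1, -1.4]
gripper_width: 0.0412
gripper_force: 60.8
```

```bash
python3 rec.py; python3 -c "
from h import cap
import cv2
im,d,c=cap('scene')
cv2.imwrite('pics/s2.png',cv2.resize(cv2.cvtColor(im,cv2.COLOR_RGB2BGR)[110:310,150:400],None,fx=3,fy=3))"
```

```text
10.82 [-0.552  1.061  1.789  1.08   1.53  -1.309] [ 5.056e-01 -2.000e-04  5.040e-02] [-3.1361 -1.3958  1.4763] [-0.1 -0.1 -1.4] 0.041212683525902134 60.81085681915283
```

View pics/s2.png

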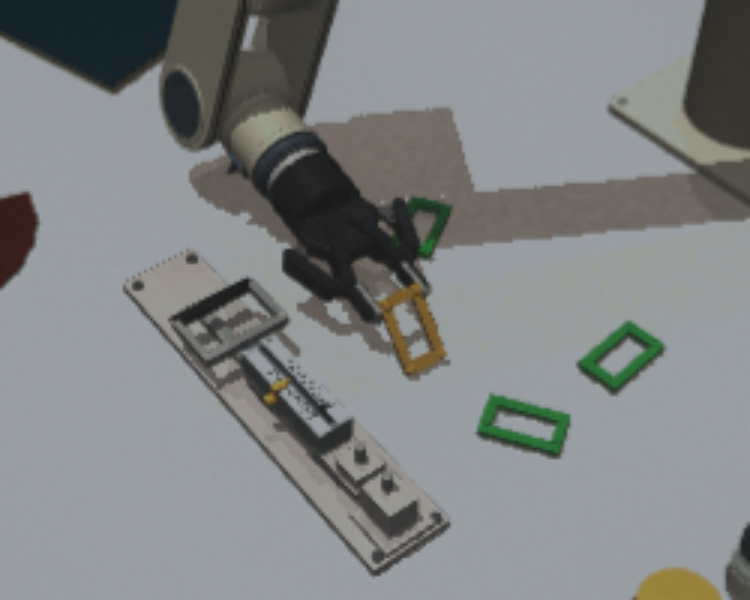

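The link hangs front end down with studs facing up and forward, at about (412,330) in the crop. I'll lower 2 mm, release it, and back off.

>>> {"method": "send_rows", "body": {
  "plan": [-1,0,0,-0.008,0,0,0,-1,0,0,-0.008,0,0,0,1,0,0,-0.008,0,0,0,1,0,0,-0.008,0,0,0,1,0,0,-0.008,0,0,0,1,0,0,-0.008,0,0,0,1,0,0,-0.008,0,0,0,1,0,0,-0.008,0,0,0]
}}

```text
clock: 11.88
tcp_pos: [0.5055, -0.0002, 0.0479]
tcp_rot: [-3.135, -1.396, 1.475]
force: [-0.7, 0.5, 0.6]
gripper_width: 0.0853
gripper_force: 0.0
```

```bash
python3 rec.py
python3 - <<'E'
from go import *
go([.5,-.04,.15],Rt(85,45,-1))
E
```

```text
11.88 [-0.552  1.066  1.787  1.08   1.529 -1.312] [ 5.055e-01 -2.000e-04  4.790e-02] [-3.1353 -1.3959  1.4754] [-0.7  0.5  0.6] 0.08529643013770583 0.0
shift [-0.0184 -0.1327  0.3402] turn [-0.0968  0.0084  0.0003] deg 35.0 | ik [-0.49  0.57  1.91  0.79  1.17 -0.92] c1.0e-26 qnow [-0.55  1.07  1.79  1.08  1.53 -1.31]
```

>>> {"method": "send_rows", "body": {
  "plan": [1,0,-0.03,0.06,0,0,0,1,0,-0.06,0.15,0,0,0,1,0,-0.06,0.3,-0.221,0.019,0,1,0,-0.06,0.4,-0.221,0.019,0,1,0,-0.06,0.5,-0.221,0.019,0,1,0,-0.06,0.5,-0.221,0.019,0,1,0,-0.06,0.5,-0.221,0.019,0,1,0,-0.06,0.5,-0.221,0.019,0,1,0,-0.06,0.5,-0.221,0.019,0,1,0,-0.06,0.5,-0.221,0.019,0]
}}

```text
clock: 13.12
tcp_pos: [0.5057, -0.0176, 0.2]
tcp_rot: [3.135, 0.002, 1.484]
force: [-0.4, -1.0, -0.5]
gripper_width: 0.0859
gripper_force: 0.0
```

```bash
python3 rec.py
python3 - <<'E'
from h import *
im,d,c=cap('wrist','w3.png'); np.savez('w3.npz',im=im,d=d,T=c['pose'])
hsv=cv2.cvtColor(im,cv2.COLOR_RGB2HSV); m=cv2.inRange(hsv,(15,90,50),(35,255,255))
n,l,s,ce=cv2.connectedComponentsWithStats(m)
P=cloud(c,d)
for i in range(1,n):
    if s[i,4]>1500:
        k=(l==i)&(d>0); q=P[k]; print(s[i],np.percentile(q[:,2],[2,30,50,70,98]).round(4))
        v,u=np.nonzero(l==i); w=at_z(c,np.c_[u,v],.008)[:,:2]; print(cv2.minAreaRect((w*1000).astype(np.float32)))
E
```

```text
13.12 [-0.057  0.31   1.93  -0.003  0.895  0.031] [ 0.5057 -0.0176  0.2   ] [3.1351e+00 1.8000e-03 1.4840e+00] [-0.4 -1.  -0.5] 0.08591203616322192 0.0
[ 256  114   49   81 2236] [0.0049 0.0065 0.007  0.0075 0.0115]
((507.2234802246094, 8.587766647338867), (72.21681213378906, 43.22431182861328), 85.15165710449219)
```

View pics/w3.png

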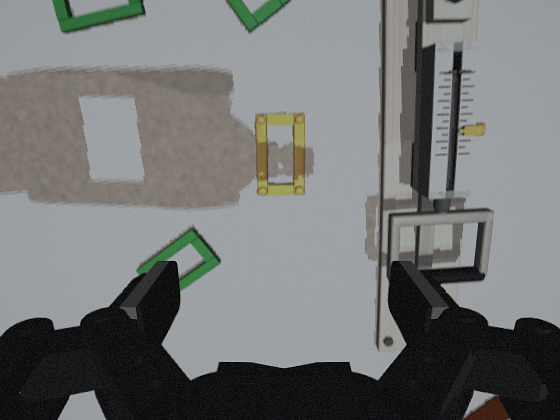

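The link now lies studs up, flat, at (280,154) with its studs visible. Before regrasping I'll shift to see the posts from the same wrist orientation, so calibration bias cancels.

>>> {"method": "send_rows", "body": {
  "plan": [1,0.1,0.15,0,0,0,0,1,0.17,0.25,0,0,0,0,1,0.17,0.25,0,0,0,0,1,0.17,0.25,0,0,0,0]
}}

```text
clock: 13.68
tcp_pos: [0.5557, 0.056, 0.198]
tcp_rot: [3.14, -0.002, 1.483]
force: [0.3, -0.2, -0.1]
gripper_width: 0.0853
gripper_force: 0.0
```

```bash
python3 rec.py
python3 - <<'E'
from h import *
im,d,c=cap('wrist','w4.png'); np.savez('w4.npz',im=im,d=d,T=c['pose'])
hsv=cv2.cvtColor(im,cv2.COLOR_RGB2HSV); m=cv2.inRange(hsv,(15,90,50),(35,255,255))
n,l,s,ce=cv2.connectedComponentsWithStats(m); P=cloud(c,d)
for i in range(1,n):
    if s[i,4]>60:
        k=(l==i)&(d>0); print(s[i],P[k].mean(0).round(4),P[k].min(0).round(3),P[k].max(0).round(3))
        if s[i,4]>1500:
            v,u=np.nonzero(l==i); w=at_z(c,np.c_[u,v],.008)[:,:2]; print(cv2.minAreaRect((w*1000).astype(np.float32)))
for lo,hi in((.066,.074),(.046,.054),(.057,.0625)):
    k=((P[...,2]>lo)&(P[...,2]<hi)&(d>0)&(P[...,0]>.58)).astype(np.uint8); n,l,s,ce=cv2.connectedComponentsWithStats(k)
    for i in range(1,n):
        if s[i,4]>40:
            q=P[l==i]; r=cv2.minAreaRect((q[:,:2]*1000).astype(np.float32)); print(lo,s[i],q.mean(0).round(4),np.round(r[0],1),np.round(r[1],1),round(r[2],1))
cv2.imwrite('pics/w4c.png',cv2.resize(cv2.cvtColor(im,cv2.COLOR_RGB2BGR)[:, 250:520],None,fx=1.4,fy=1.4))
E
```

```text
13.68 [0.078 0.386 1.816 0.002 0.936 0.165] [0.5557 0.056  0.198 ] [ 3.1396e+00 -2.4000e-03  1.4827e+00] [ 0.3 -0.2 -0.1] 0.08529133852453948 0.0
[ 212  198   49   75 2047] [0.5078 0.0112 0.007 ] [ 0.484 -0.031 -0.001] [0.532 0.048 0.012]
((507.8278503417969, 10.24416732788086), (74.96868896484375, 43.41344451904297), 85.50259399414062)
[395 219  28  15 237] [0.6566 0.0237 0.0594] [0.643 0.019 0.05 ] [0.668 0.028 0.063]
0.066 [392  43  14  15 162] [0.6447 0.1557 0.0686] [644.9 155.9] [8.6 9.1] 8.5
0.066 [391  97  14  14 146] [0.6435 0.12   0.0687] [643.7 119.8] [8.7 9.2] 20.6
0.046 [ 369   22   43   56 1959] [0.6445 0.1593 0.049 ] [645.2 159.2] [38.9 30.8] 87.6
0.046 [ 370   83   40   43 1388] [0.6428 0.1203 0.049 ] [643.6 120.1] [30.  30.7] 88.8
0.046 [366 147  47 139 357] [0.6271 0.0403 0.05  ] [625.6  34.4] [120.2  32.2] 71.9
0.046 [386 179  10 101 650] [0.6423 0.023  0.052 ] [642.5  19.4] [86.5  7.7] 87.7
0.046 [413 218  11   6  41] [0.6646 0.0268 0.0519] [664.4  26.3] [3.3 8.6] 84.9
0.046 [ 336  289   71   73 1941] [ 0.6162 -0.0748  0.051 ] [620.1 -75.6] [65.5 76.2] 12.5
0.057 [ 369  148   49  142 4475] [0.6401 0.0376 0.0591] [642.3  28.6] [116.7  37.3] 88.2
```

View pics/w4c.png

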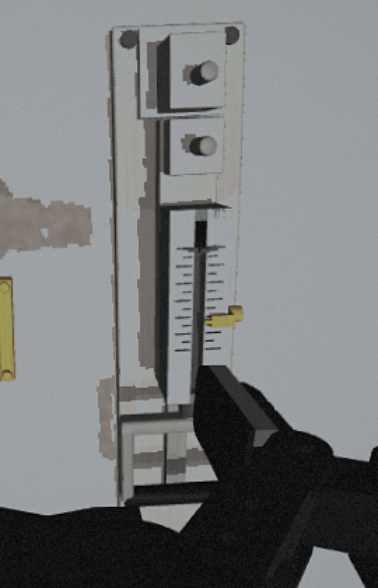

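Run:
```python
from go import *
o=robot.get_obs(); print(Rt(85.3,90,-1).round(2).tolist())
go([.5075,.0095,.016],Rt(85.3,90,-1))
```

```text
[[0.08, 1.0, 0.0], [1.0, -0.08, 0.0], [0.0, -0.0, -1.0]]
shift [-0.1603 -0.1542 -0.6067] turn [-0.0003  0.0004  0.001 ] deg 0.4 | ik [-0.    0.64  1.99 -0.    0.51  0.08] c1.3e-22 qnow [0.08 0.39 1.82 0.   0.94 0.16]
```

>>> {"method": "send_rows", "body": {
  "plan": [1,-0.1,-0.1,-0.1,0,0,0.001,1,-0.16,-0.154,-0.2,0,0,0.001,1,-0.16,-0.154,-0.35,0,0,0.001,1,-0.16,-0.154,-0.48,0,0,0.001,1,-0.16,-0.154,-0.56,0,0,0.001,1,-0.16,-0.154,-0.595,0,0,0.001,1,-0.16,-0.154,-0.605,0,0,0.001,1,-0.16,-0.154,-0.605,0,0,0.001]
}}

```text
clock: 14.72
tcp_pos: [0.5089, 0.0104, 0.0171]
tcp_rot: [3.137, -0.002, 1.489]
force: [-0.2, 0.7, 0.3]
gripper_width: 0.0853
gripper_force: 0.0
```

>>> {"method": "send_rows", "body": {
  "plan": [-1,0,0,0,0,0,0,-1,0,0,0,0,0,0,-1,0,0,0,0,0,0,-1,0,0,0,0,0,0,-1,0,0,0,0,0,0,-1,0,0,0,0,0,0]
}}

```text
clock: 15.48
tcp_pos: [0.5088, 0.0107, 0.0174]
tcp_rot: [3.138, -0.002, 1.49]
force: [-1.9, -0.2, 11.7]
gripper_width: 0.0416
gripper_force: 59.1
```

>>> {"method": "send_rows", "body": {
  "plan": [-1,0,0,0.05,0,0,0,-1,0,0,0.15,0,0,0,-1,0,0,0.3,0,0,0,-1,0,0,0.35,0,0,0,-1,0,0,0.35,0,0,0]
}}

```text
clock: 16.1
tcp_pos: [0.5092, 0.0107, 0.1226]
tcp_rot: [3.136, -0.002, 1.49]
force: [-0.5, -0.3, -0.6]
gripper_width: 0.041
gripper_force: 60.8
```

```bash
python3 rec.py
python3 - <<'E'
from h import *
from go import *
go([.6443,.1378,.12],Rt(87.9,90,-1))
im,d,c=cap('wrist','w5.png')
hsv=cv2.cvtColor(im,cv2.COLOR_RGB2HSV); m=cv2.inRange(hsv,(15,90,50),(35,255,255))
n,l,s,ce=cv2.connectedComponentsWithStats(m); P=cloud(c,d)
for i in range(1,n):
    if s[i,4]>400:
        k=(l==i)&(d>0); print(s[i],P[k].mean(0).round(4),P[k].min(0).round(3),P[k].max(0).round(3))
E
```

```text
16.1 [-0.004  0.441  1.967  0.003  0.728  0.075] [0.5092 0.0107 0.1226] [ 3.1358e+00 -2.4000e-03  1.4897e+00] [-0.5 -0.3 -0.6] 0.04100707246304845 60.8020806312561
shift [ 0.4505  0.4238 -0.0085] turn [-0.0003  0.0009  0.0071] deg 2.6 | ik [ 0.19  0.62  1.62 -0.    0.9   0.23] c2.7e-21 qnow [-0.    0.44  1.97  0.    0.73  0.08]
[  231   189   107   162 10046] [0.5104 0.012  0.1119] [ 0.479 -0.109 -0.   ] [0.535 0.047 0.12 ]
```

>>> {"method": "send_rows", "body": {
  "plan": [-1,0.12,0.1,0.04,0,0,0.007,-1,0.25,0.22,0.04,0,0,0.007,-1,0.38,0.34,0.04,0,0,0.007,-1,0.45,0.424,0.02,0,0,0.007,-1,0.45,0.424,0,0,0,0.007,-1,0.45,0.424,0,0,0,0.007]
}}

```text
clock: 16.9
tcp_pos: [0.6414, 0.1372, 0.1188]
tcp_rot: [-3.14, -0.001, 1.534]
force: [-0.4, 0.4, -1.9]
gripper_width: 0.0408
gripper_force: 60.9
```

```bash
python3 rec.py
python3 - <<'E'
from h import *
from go import *
go([.6443,.1378,.0677],Rt(87.9,90,-1))
im,d,c=cap('wrist','w6.png'); np.savez('w6.npz',im=im,d=d,T=c['pose'])
P=cloud(c,d)
hsv=cv2.cvtColor(im,cv2.COLOR_RGB2HSV); m=cv2.inRange(hsv,(15,90,50),(35,255,255))
for lo,hi in((.066,.074),(.045,.055),(.1,.13)):
    k=((P[...,2]>lo)&(P[...,2]<hi)&(d>0)&(P[...,1]>.09)&(P[...,1]<.19)).astype(np.uint8); n,l,s,ce=cv2.connectedComponentsWithStats(k)
    for i in range(1,n):
        if s[i,4]>60: q=P[l==i]; print(lo,s[i],q.mean(0).round(4),q.min(0).round(4),q.max(0).round(4))
cv2.imwrite('pics/w6c.png',cv2.cvtColor(im,cv2.COLOR_RGB2BGR))
E
```

```text
16.9 [0.192 0.621 1.629 0.002 0.894 0.228] [0.6414 0.1372 0.1188] [-3.1398e+00 -9.0000e-04  1.5338e+00] [-0.4  0.4 -1.9] 0.040819427564428905 60.8683705329895
shift [ 0.0096  0.0021 -0.1704] turn [-0.0001 -0.0003  0.0001] deg 0.1 | ik [0.19 0.7  1.64 0.   0.81 0.23] c4.1e-28 qnow [0.19 0.62 1.63 0.   0.89 0.23]
0.066 [279 258  18  18 242] [0.644  0.1209 0.0685] [0.6392 0.1157 0.0661] [0.6487 0.1253 0.0708]
0.045 [ 261  157   54   33 1633] [0.6458 0.1699 0.0488] [0.6307 0.1594 0.045 ] [0.6609 0.1786 0.0508]
0.045 [262 216  50   6 297] [0.6444 0.1425 0.0489] [0.6299 0.1402 0.047 ] [0.6586 0.1447 0.0506]
0.045 [ 263  228   49   49 1936] [0.6436 0.1225 0.0489] [0.6286 0.1045 0.045 ] [0.6586 0.1359 0.0549]
0.1 [  191   188   185   163 12495] [0.6426 0.1394 0.1101] [0.6088 0.0975 0.1   ] [0.677  0.1732 0.13  ]
```

View pics/w6c.png

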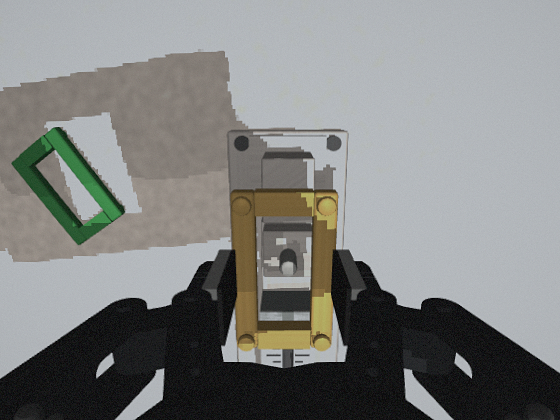

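Run:
```python
from h import *
c=robot.calibration('wrist'); c['pose']=np.load('w6.npz')['T']
w=at_z(c,[[241,205],[326,205],[247,341],[322,341]],.1134); print(w.round(4),w.mean(0))
w=at_z(c,[[258,217],[311,217],[258,321],[311,321]],.1094); print('opening',w.round(4),w.mean(0))
print(robot.get_obs()['tcp_pos'])
```

```text
[[0.627  0.169  0.1134]
 [0.6601 0.1678 0.1134]
 [0.6253 0.1068 0.1134]
 [0.6583 0.1057 0.1134]] [0.64267726 0.13731353 0.1134    ]
opening [[0.633  0.1626 0.1094]
 [0.6545 0.1618 0.1094]
 [0.6303 0.1143 0.1094]
 [0.6538 0.1134 0.1094]] [0.6429017  0.13802995 0.1094    ]
[0.64177596 0.136936   0.11963406]
```

>>> {"method": "send_rows", "body": {
  "plan": [-1,0.006,0.002,-0.03,0,0,0,-1,0.006,0.002,-0.07,0,0,0,-1,0.006,0.002,-0.11,0,0,0,-1,0.006,0.002,-0.14,0,0,0,-1,0.006,0.002,-0.16,0,0,0,-1,0.006,0.002,-0.169,0,0,0,-1,0.006,0.002,-0.169,0,0,0]
}}

```text
clock: 17.82
tcp_pos: [0.6454, 0.1385, 0.0707]
tcp_rot: [3.138, -0.002, 1.534]
force: [0.2, 0.8, -0.5]
gripper_width: 0.0408
gripper_force: 60.9
```

```bash
python3 rec.py
```

```text
17.82 [0.193 0.691 1.635 0.002 0.812 0.228] [0.6454 0.1385 0.0707] [ 3.1385e+00 -2.2000e-03  1.5337e+00] [ 0.2  0.8 -0.5] 0.04082270755575069 60.87782621383667
```

>>> {"method": "send_rows", "body": {
  "plan": [-1,0,0,-0.005,0,0,0,-1,0,0,-0.009,0,0,0,-1,0,0,-0.009,0,0,0,0.3,0,0,-0.009,0,0,0,0.5,0,0,-0.009,0,0,0,0.5,0,0,-0.009,0,0,0,0.5,0,0,-0.009,0,0,0]
}}

```text
clock: 18.7
tcp_pos: [0.6453, 0.1384, 0.0681]
tcp_rot: [3.138, -0.002, 1.534]
force: [-1.1, 0.1, -0.5]
gripper_width: 0.0639
gripper_force: 0.0
```

>>> {"method": "send_rows", "body": {
  "plan": [0.5,0,0,0.05,0,0,0,0.5,0,0,0.12,0,0,0,0.5,0,0,0.25,0,0,0,0.5,0,0,0.4,0,0,0,0.5,0,0,0.4,0,0,0]
}}

```text
clock: 19.32
tcp_pos: [0.6483, 0.139, 0.1943]
tcp_rot: [3.129, -0.004, 1.534]
force: [-1.1, 0.3, -0.8]
gripper_width: 0.0639
gripper_force: 0.0
```

```bash
python3 rec.py
python3 - <<'E'
from h import *
im,d,c=cap('wrist','w7.png'); P=cloud(c,d)
hsv=cv2.cvtColor(im,cv2.COLOR_RGB2HSV); m=cv2.inRange(hsv,(15,90,50),(35,255,255))
n,l,s,ce=cv2.connectedComponentsWithStats(m)
for i in range(1,n):
    if s[i,4]>1000:
        k=(l==i)&(d>0); q=P[k]; A=np.c_[q[:,:2]-q[:,:2].mean(0),np.ones(len(q))]; f=np.linalg.lstsq(A,q[:,2],rcond=None)[0]
        v,u=np.nonzero(l==i); w=at_z(c,np.c_[u,v],.058)[:,:2]
        print(s[i],q.mean(0).round(4),'slopes',f.round(4),cv2.minAreaRect((w*1000).astype(np.float32)))
k=((P[...,2]>.066)&(P[...,2]<.074)&(d>0)&(P[...,1]>.09)&(P[...,1]<.19)).astype(np.uint8); n,l,s,ce=cv2.connectedComponentsWithStats(k)
for i in range(1,n):
    if s[i,4]>60: print(s[i],P[l==i].mean(0).round(4))
cv2.imwrite('pics/w7c.png',cv2.cvtColor(im,cv2.COLOR_RGB2BGR))
E
```

```text
19.32 [0.193 0.529 1.585 0.002 1.014 0.229] [0.6483 0.139  0.1943] [ 3.1289 -0.0044  1.5337] [-1.1  0.3 -0.8] 0.06392376512860912 0.0
[ 249  154   58   94 3118] [0.6461 0.1383 0.0571] slopes [0.0004 0.0041 0.0571] ((646.0955200195312, 137.22958374023438), (74.08509826660156, 42.98374938964844), 87.6078872680664)
[269 174  13  13 137] [0.6453 0.1565 0.0687]
[269 221  13  13 129] [0.6441 0.1208 0.0685]
```

View pics/w7c.png

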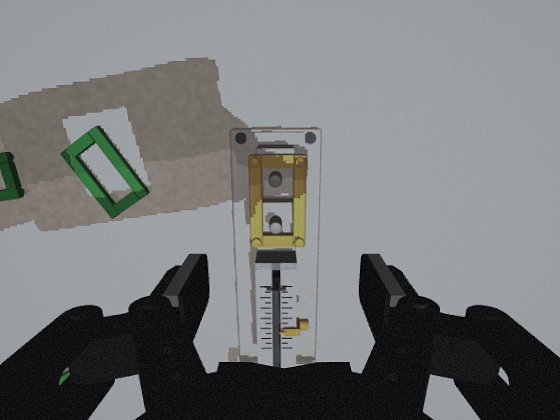

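The link is seated flat over both posts, studs up, with its top at z = 0.057 and negligible slope; the posts are at (275,180) and (276,227). Next I'll rectify the scale face numerically to measure the distance from the pointer to the mark.

```bash
cat > scale.py <<'E'
from h import *
def rect(im,c,anchor,yaw,z,xs,ys):
    a=np.radians(yaw); ex=np.array([np.cos(a),np.sin(a)]); ey=np.array([-ex[1],ex[0]])
    X,Y=np.meshgrid(xs,ys); W=np.array(anchor)+(X.ravel()-.165)[:,None]*ex+Y.ravel()[:,None]*ey
    uv=proj(c,np.c_[W,np.full(len(W),z)]).astype(np.float32).reshape(*X.shape,2)
    return cv2.remap(im,uv[...,0],uv[...,1],cv2.INTER_LINEAR)
E
python3 - <<'E'
from scale import *
xs=np.arange(.07,.0,-.001); ys=np.arange(-.018,.0181,.002)
for f in('w3','w4'):
    z=np.load(f+'.npz'); c=robot.calibration('wrist'); c['pose']=z['T']
    r=rect(z['im'],c,(.6451,.156),87.9,.064,xs,ys); g=cv2.cvtColor(r,cv2.COLOR_RGB2GRAY); h=cv2.cvtColor(r,cv2.COLOR_RGB2HSV)
    print(f,'cols y mm',(ys*1000).round().astype(int))
    for i,x in enumerate(xs): print('%3d '%(x*1000)+' '.join('%3d%s'%(g[j,i],'B' if h[j,i,1]>100 and 15<h[j,i,0]<35 else ' ') for j in range(len(ys))))
E
```

```text
w3 cols y mm [-18 -16 -14 -12 -10  -8  -6  -4  -2   0   2   4   6   8  10  12  14  16
  18]
 70 159  157  161  157  157  155  139  137  154   31   33   61  135  140  138  157  159  157  163 
 69 156  158  158  157  159  157  112  119  140   25   43   64  137  119  118  149  157  159  161 
 68 157  158  157  157  158  159  140  139  148   28   39   67  142  144  143  152  160  157  161 
 67 155  158  158  159  157  158  158  155  160   36   37   67  146  161  159  159  158  159  160 
 66 158  157  157  159  158  156  157  157  154   28   38   57  148  161  160  161  161  161  161 
 65 158  157  158  158  133  139  135  136  141   27   40   56  151  137  135  138  135  158  160 
 64 158  158  159  156  119  115  116  110  133   29   36   54  140  118  109  107  113  153  162 
 63 157  159  159  160  145  144  145  144  147   24   41   56  135  146  150  146  144  156  160 
 62 158  155  158  159  159  160  160  159  154   29   42   60  138  162  159  160  160  159  162 
 61 157  161  160  160  159  158  157  155  156   28   42   59  137  160  160  160  154  160  159 
 60 157  158  160 
[... 12242 characters left out ...]
62   89 
  6 157  157  154  150  151  144  127  104   53   44   70   83  160  160  160  159  160  161   88 
  5 160  115   57   38   35   40   24   10   13   36   67   90  161  159  157  160  160  161   81 
  4 157   60   48   48   48   52   12   12   14   26   68   98  161  160  158  159  161  161   89 
  3 124   48   47   47   49   47   17   19   11   26   70   95  160  160  159  160  159  162  100 
  2  67   50   48   50   51   31   18   17   19   27   71   87  160  160  158  158  159  161  100 
  1  46   46   51   50   48   11   14   21   12   14   69   89  159  159  160  159  158  161   99 
  0  50   46   49   51   44   14    9   15   17   15   71   90  163  161  160  159  159  160   99
```

Run:
```python
from scale import *
xs=np.arange(.096,.060,-.0005); ys=np.arange(-.012,.0121,.002)
for f in('w4','w3'):
    z=np.load(f+'.npz'); c=robot.calibration('wrist'); c['pose']=z['T']
    r=rect(z['im'],c,(.6451,.156),87.9,.064,xs,ys); g=cv2.cvtColor(r,cv2.COLOR_RGB2GRAY)
    print(f,proj(c,[[.643,.07,.064]]))
    for i,x in enumerate(xs):
        if f=='w4' or i%2==0: print('%5.1f '%(x*1000)+' '.join('%3d'%g[j,i] for j in range(len(ys))))
xs=np.arange(.038,.026,-.0005); ys=np.arange(-.01,.0001,.001)
for f in('w4','w3'):
    z=np.load(f+'.npz'); c=robot.calibration('wrist'); c['pose']=z['T']
    r=rect(z['im'],c,(.6451,.156),87.9,.064,xs,ys); h=cv2.cvtColor(r,cv2.COLOR_RGB2HSV)
    for i,x in enumerate(xs): print('%5.1f '%(x*1000)+' '.join('%3d'%h[j,i,1] for j in range(len(ys))))
```

```text
w4 [[395.79527732 172.44145354]]
 96.0 167 128 104 112 145 124 105 112 122 150 150 143 146
 95.5 163 125 114 121 163 135 112 112 121 158 163 162 167
 95.0 160 145 130 112 161 131 111 110 120 161 161 160 164
 94.5 160 160 140 112 159 131 108 110 119 161 160 160 158
 94.0 159 161 147 117 155 130 109 111 118 160 159 161 156
 93.5 161 161 146 123 149 127 112 110 117 162 159 161 159
 93.0 161 161 142 123 157 125 113 107 117 163 160 161 159
 92.5 159 161 140 128 161 125 113 111 116 161 160 160 159
 92.0 156 157 148 147 161 127 111 113 117 162 160 158 159
 91.5 155 158 155 146 159 127 107 113 116 162 159 160 159
 91.0 161 162 160 147 159 121  90 102 108 163 158 161 160
 90.5 161 160 160 158 160 112  61  63  76 162 159 162 159
 90.0 160 160 159 160 161  94  19   9  47 161 159 161 161
 89.5 160 162 159 159 160  86  15  16  45 162 159 160 161
 89.0 160 161 161 158 159  87  16  17  49 163 158 160 162
 88.5 160 161 161 160 158  83  16  15  50 162 159 160 160
 88.0 160 162 160 161 158  84  15  21  53 159 160 160 159
 87.5 159 160 159 161 161  81  15  21  54 160 158 159 158
 87.0 158 158 159 160 1
[... 6929 characters left out ...]

 33.0 122 117 119 117 119 114  95  91  74  42  28
 32.5 121 117 118 119 122 119 116 117 104  55  47
 32.0 118 117 119 119 118 120 114 114 107  54  53
 31.5 115 119 120 121 118 119  96  95  78  36  18
 31.0 122 120 120 121 120 107  67  70  43  25  26
 30.5 123 123 122 122 126 109  59  56  22  12  10
 30.0 119 122 119 119 121  80  28  19   2   3  32
 29.5 111 114 115 114 104  29  12  13   9   6  44
 29.0  81  81  75  72  52   2  12  11   9   8  44
 28.5  44  38  36  35  18   8  10  10  10   6  15
 28.0   8   6   8  11   3  10  10  11  13   3  26
 27.5   6   8   6   8   9  11  12  11  11   0  28
 27.0  12  14  11  12  14  11  13  12  11   3  24
 26.5  13  14  14  11  11  14  11  13  11   0  24
```

Run:
```python
from h import *
from go import *
for f,n in(('top0','top'),('w3','wrist')):
    z=np.load(f+'.npz'); c=robot.calibration(n)
    if n=='wrist': c['pose']=z['T']
    P=cloud(c,z['d']); g=cv2.cvtColor(z['im'],cv2.COLOR_RGB2GRAY)
    for y in np.arange(-.05,-.15,-.006):
        row=[]
        for x in (.61,.625,.635,.645,.66):
            q=np.abs(P[...,0]-x)+np.abs(P[...,1]-y); k=q<.005; row.append('%5.0f/%3d'%((np.median(P[k][:,2])*1000) if k.any() else -1,np.median(g[k]) if k.any() else 0))
        print(f,round(y,3),row)
go([.6356,-.1038,.15],Rt(-2.1,90,-1)); go([.6356,-.1038,.042],Rt(-2.1,90,-1))
```

```text
top0 -0.05 ['   54/130', '   53/129', '   52/127', '   54/126', '   53/124']
top0 -0.056 ['   32/102', '   14/134', '   22/128', '   37/114', '   15/131']
top0 -0.062 ['   13/119', '   14/131', '   22/127', '   18/128', '   13/131']
top0 -0.068 ['   12/120', '   13/130', '   22/127', '   20/128', '   13/130']
top0 -0.074 ['   14/121', '   13/130', '   23/126', '   17/128', '   13/130']
top0 -0.08 ['   12/122', '   13/130', '   21/127', '   17/129', '   11/130']
top0 -0.086 ['   13/118', '   13/131', '   21/128', '   14/129', '   11/130']
top0 -0.092 ['   13/100', '   14/131', '   22/128', '   14/130', '   12/131']
top0 -0.098 ['   49/ 22', '   47/ 28', '   53/ 16', '   51/ 22', '   14/ 77']
top0 -0.104 ['   54/ 22', '   54/ 30', '   54/ 27', '   54/ 28', '   54/ 26']
top0 -0.11 ['   53/  0', '   53/  0', '   52/  0', '   53/  1', '   53/  2']
top0 -0.116 ['   13/134', '   14/135', '   20/134', '   12/136', '   12/135']
top0 -0.122 ['   13/130', '   19/ 90', '   20/ 92', '   17/106', '   13/130']
top0 -0.128 ['   14/130', '   25/ 55', '   27/ 50', '   26/ 51', '   12/129']
top0 -0.134
[... 1131 characters left out ...]
w3 -0.122 ['   -1/  0', '   -1/  0', '   -1/  0', '   -1/  0', '   -1/  0']
w3 -0.128 ['   -1/  0', '   -1/  0', '   -1/  0', '   -1/  0', '   11/ 98']
w3 -0.134 ['   -1/  0', '   -1/  0', '   -1/  0', '   -1/  0', '   11/138']
w3 -0.14 ['   -1/  0', '   -1/  0', '   -1/  0', '   -1/  0', '   11/157']
w3 -0.146 ['   -1/  0', '   -1/  0', '   -1/  0', '   -1/  0', '   -1/  0']
shift [-0.0374 -0.8084 -0.1392] turn [ 0.0007  0.0015 -0.2499] deg 90.0 | ik [-0.18  0.56  1.65  0.    0.93  1.43] c2.6e-25 qnow [0.19 0.53 1.59 0.   1.01 0.23]
shift [-0.0374 -0.8084 -0.4992] turn [ 0.0007  0.0015 -0.2499] deg 90.0 | ik [-0.18  0.72  1.67 -0.    0.75  1.43] c1.1e-22 qnow [0.19 0.53 1.59 0.   1.01 0.23]
```

>>> {"method": "send_rows", "body": {
  "plan": [0,-0.01,-0.15,0,0,0,-0.25,0,-0.02,-0.3,0,0,0,-0.25,0,-0.03,-0.5,0,0,0,-0.25,0,-0.037,-0.65,0,0,0,-0.25,0,-0.037,-0.75,-0.05,0,0.0015,-0.25,0,-0.037,-0.808,-0.1,0,0.0015,-0.25,0,-0.037,-0.808,-0.14,0,0.0015,-0.25,0,-0.037,-0.808,-0.14,0,0.0015,-0.25,0,-0.037,-0.808,-0.14,0,0.0015,-0.25,0,-0.037,-0.808,-0.14,0,0.0015,-0.25]
}}

```text
clock: 20.62
tcp_pos: [0.6336, -0.1039, 0.1454]
tcp_rot: [-3.139, 0.006, -0.036]
force: [-0.6, 0.9, 0.5]
gripper_width: 0.0428
gripper_force: 0.0
```

```bash
python3 rec.py
python3 - <<'E'
from h import *
from go import *
go([.6356,-.1038,.046],Rt(-2.1,90,-1))
im,d,c=cap('wrist','w8.png'); P=cloud(c,d); g=cv2.cvtColor(im,cv2.COLOR_RGB2GRAY)
k=(P[...,2]>.042)&(P[...,2]<.058)&(d>0)&(P[...,0]>.58)&(P[...,0]<.7)&(P[...,1]<-.03)&(P[...,1]>-.13)
for x in np.arange(.6,.68,.01):
    q=k&(abs(P[...,0]-x)<.002); b=q&(g<70); w=q&(g>=90)
    f=lambda m:P[m][:,1].min().round(4).tolist() if m.any() else None
    h=lambda m:P[m][:,1].max().round(4).tolist() if m.any() else None
    print(round(x,3),'dark',f(b),h(b),'light',f(w),h(w))
E
```

```text
20.62 [-0.182  0.569  1.649  0.003  0.929  1.424] [ 0.6336 -0.1039  0.1454] [-3.1387  0.0056 -0.0365] [-0.6  0.9  0.5] 0.042776351685035977 0.0
shift [ 0.0068  0.0004 -0.3312] turn [-0.0005 -0.0009 -0.    ] deg 0.4 | ik [-0.18  0.71  1.67  0.    0.76  1.43] c1.0e-21 qnow [-0.18  0.57  1.65  0.    0.93  1.42]
0.6 dark -0.1096 -0.0439 light -0.0985 -0.0689
0.61 dark -0.1098 -0.0524 light None None
0.62 dark -0.1101 -0.0527 light -0.0528 -0.0479
0.63 dark -0.1104 -0.0533 light -0.0534 -0.0447
0.64 dark -0.1106 -0.03 light -0.0537 -0.0434
0.65 dark -0.1109 -0.0541 light -0.054 -0.0452
0.66 dark -0.1112 -0.0541 light -0.0545 -0.0451
0.67 dark -0.1115 -0.0551 light -0.0548 -0.0454
0.68 dark -0.1091 -0.0481 light -0.1104 -0.0457
```

>>> {"method": "send_rows", "body": {
  "plan": [0,0.006,0,-0.08,0,0,0,0,0.006,0,-0.16,0,0,0,0,0.006,0,-0.24,0,0,0,0,0.006,0,-0.3,0,0,0,0,0.006,0,-0.33,0,0,0,0,0.006,0,-0.33,0,0,0]
}}

```text
clock: 21.42
tcp_pos: [0.6358, -0.1039, 0.0466]
tcp_rot: [-3.139, 0.005, -0.037]
force: [0.5, -0.2, 0.8]
gripper_width: 0.0429
gripper_force: 0.0
```

```bash
python3 rec.py
```

```text
21.43 [-0.181  0.712  1.67   0.003  0.765  1.424] [ 0.6358 -0.1039  0.0466] [-3.1388  0.0049 -0.0369] [ 0.5 -0.2  0.8] 0.042901058732906366 0.0
```

>>> {"method": "send_rows", "body": {
  "plan": [-1,0,0,0,0,0,0,-1,0,0,0,0,0,0,-1,0,0,0,0,0,0,-1,0,0,0,0,0,0,-1,0,0,0,0,0,0]
}}

```text
clock: 22.05
tcp_pos: [0.6367, -0.1041, 0.048]
tcp_rot: [-3.139, 0.002, -0.037]
force: [-1.0, 0.1, 7.7]
gripper_width: 0.0121
gripper_force: 58.8
```

```bash
python3 rec.py;  python3 - <<'E'
from h import *
for n in('top','scene'):
    im,d,c=cap(n); np.savez(n+'1.npz',im=im,d=d)
E
```

```text
22.05 [-0.181  0.71   1.669  0.003  0.765  1.424] [ 0.6367 -0.1041  0.048 ] [-3.1392e+00  2.4000e-03 -3.7100e-02] [-1.   0.1  7.7] 0.012057669582195542 58.77474009990692
```

>>> {"method": "send_rows", "body": {
  "plan": [-1,-0.0004,-0.01,0,0,0,0,-1,-0.0009,-0.023,0,0,0,0,-1,-0.0013,-0.036,0,0,0,0,-1,-0.0018,-0.05,0,0,0,0,-1,-0.0024,-0.065,0,0,0,0,-1,-0.003,-0.08,0,0,0,0,-1,-0.0035,-0.095,0,0,0,0,-1,-0.004,-0.11,0,0,0,0,-1,-0.0045,-0.122,0,0,0,0,-1,-0.0048,-0.13,0,0,0,0]
}}

```text
clock: 23.4
tcp_pos: [0.6354, -0.1408, 0.048]
tcp_rot: [-3.136, 0.003, -0.038]
force: [-0.2, 12.1, 7.2]
gripper_width: 0.0115
gripper_force: 59.1
```

>>> {"method": "send_rows", "body": {
  "plan": [-1,0,0,0,0,0,0,-1,0,0,0,0,0,0]
}}

```text
clock: 23.65
tcp_pos: [0.6354, -0.1407, 0.048]
tcp_rot: [-3.136, 0.003, -0.038]
force: [2.0, 13.0, 7.8]
gripper_width: 0.0117
gripper_force: 59.1
```

```bash
python3 rec.py
cat > chk.py <<'E'
from scale import *
import sys
from scipy.ndimage import gaussian_filter1d
# rectify scale from the top camera, averaging frames
ims=[];
for _ in range(4): im,d,c=cap('top'); ims.append(im.astype(float))
im=np.mean(ims,0).astype(np.uint8)
xs=np.arange(.085,.015,-.001)
def lines(im,anchor=(.6434,.1553)):
    r=rect(im,c,anchor,87.9,.064,xs,np.arange(-.014,.0141,.001)); return r
r0=lines(np.load('top1.npz')['im']); r1=lines(im)
g0=cv2.cvtColor(r0,cv2.COLOR_RGB2GRAY).astype(int); g1=cv2.cvtColor(r1,cv2.COLOR_RGB2GRAY).astype(int)
s=r1[...,0].astype(int)-r1[...,2]; s0=r0[...,0].astype(int)-r0[...,2]
print('   x | now y=-12..12 step 3 | before | brass now y=-12,-9,-6,-3')
for i,x in enumerate(xs): print('%4.0f'%(x*1000),g1[2:27:3,i],g0[2:27:3,i],s[2:14:3,i],)
E
python3 chk.py
```

```text
23.65 [-0.238  0.716  1.655  0.007  0.774  1.365] [ 0.6354 -0.1407  0.048 ] [-3.1363e+00  2.9000e-03 -3.7600e-02] [ 2.  13.   7.8] 0.011727075552085926 59.08723175525665
   x | now y=-12..12 step 3 | before | brass now y=-12,-9,-6,-3
  85 [ 98 103 107 110 113 115 118 120 123] [139 141 133  62  19  95 146 139 102] [20 20 20 20]
  84 [ 97 104 107 110 113 115 118 120 124] [139 141 132  60  21  97 146 138  99] [19 20 20 21]
  83 [ 97 103 107 110 112 115 118 121 126] [139 141 133  60  22  97 146 137  97] [18 20 20 21]
  82 [ 97 102 107 110 112 115 119 124 126] [138 142 133  60  22 100 146 139 109] [18 19 20 20]
  81 [ 97 102 106 110 113 116 120 126 126] [140 143 134  58  23 100 147 142 121] [19 19 21 21]
  80 [ 96 102 106 110 113 117 122 118  95] [141 145 135  58  23 102 149 142 118] [19 19 21 21]
  79 [ 96 101 106 111 114 119 125 108  59] [142 140 130  58  25 107 150 143 115] [19 19 21 21]
  78 [ 95 101 105 111 116 118 106  79  38] [142 125 112  63  31  86 126 132 111] [19 20 20 20]
  77 [ 94 100 105 112 118 117  84  42  26] [135 107  96  68  37  64 100 118 106] [19 19 20 20]
  76 [ 93 1
[... 5086 characters left out ...]
  44 103 127 136 146] [92 75 36 19]
  22 [110 108 105  92  98 102 107 111 113] [134  96  82  45  42  86  90 112 146] [85 56 11 15]
  21 [124 123 118  91  97 102 107 110 113] [137 104  82  48  43  86  84 106 146] [43 27  1 15]
  20 [140 141 133  91  97 102 106 111 112] [141 120  94  52  43 102 120 128 147] [ 1  1 -3 16]
  19 [123 127 126  92  96 102 106 110 112] [144 134 109  55  44 112 144 144 147] [-9 -5 -1 15]
  18 [ 90  93  97  92  95 102 105 110 112] [145 143 128  55  45 110 128 127 141] [-1  6  8 16]
  17 [ 84  82  86  94  94 101 105 109 113] [131 138 135  55  44 107 113 112 136] [ 2 10 12 15]
  16 [118 118 114  96  94 101 105 109 113] [ 95 104 114  52  45 107 112 109 128] [ 0  3  4 14]
```

>>> {"method": "send_rows", "body": {
  "plan": [-1,-0.0004,-0.01,0,0,0,0,-1,-0.0008,-0.02,0,0,0,0,-1,-0.0012,-0.03,0,0,0,0,-1,-0.0015,-0.038,0,0,0,0,-1,-0.0016,-0.042,0,0,0,0,-1,-0.0016,-0.042,0,0,0,0,-1,-0.0016,-0.042,0,0,0,0]
}}

```text
clock: 24.72
tcp_pos: [0.6349, -0.1524, 0.0479]
tcp_rot: [-3.135, 0.003, -0.038]
force: [2.3, 16.8, 8.3]
gripper_width: 0.0118
gripper_force: 59.2
```

```bash
python3 rec.py
cat > chk2.py <<'E'
from scale import *
ims=[]
for _ in range(4): im,d,c=cap('scene'); ims.append(im.astype(float))
im=np.mean(ims,0).astype(np.uint8); cv2.imwrite('pics/s3.png',cv2.cvtColor(im,cv2.COLOR_RGB2BGR))
P=cloud(c,d); k=(P[...,2]>.064)&(P[...,2]<.075)&(P[...,1]>.09)&(P[...,1]<.19)&(P[...,0]>.6)&(P[...,0]<.68)
n,l,s,ce=cv2.connectedComponentsWithStats(k.astype(np.uint8)); print([P[l==i].mean(0).round(4).tolist() for i in range(1,n) if s[i,4]>4])
xs=np.arange(.08,.005,-.001)
f=lambda m:rect(m,c,(.6434,.1553),87.9,.064,xs,np.arange(-.014,.0141,.001))
r1=f(im); r0=f(np.load('scene0.npz')['im']); g1=cv2.cvtColor(r1,cv2.COLOR_RGB2GRAY).astype(int); g0=cv2.cvtColor(r0,cv2.COLOR_RGB2GRAY).astype(int); s=r1[...,0].astype(int)-r1[...,2]; s0=r0[...,0].astype(int)-r0[...,2]
for i,x in enumerate(xs): print('%4.0f'%(x*1000),g1[2:27:2,i],g0[2:27:2,i],s[2:14:3,i],s0[2:14:3,i])
E
python3 chk2.py
```

```text
24.73 [-0.256  0.719  1.649  0.008  0.778  1.347] [ 0.6349 -0.1524  0.0479] [-3.1352e+00  3.1000e-03 -3.7600e-02] [ 2.3 16.8  8.3] 0.011753367462221545 59.219069480895996
[[0.6446, 0.112, 0.0693], [0.6468, 0.1565, 0.0698]]
  80 [152 152 134  89  50  48  84 141 148 150 150 149 148] [145 142 123  83  48  39  78 133 145 143 144 145 145] [-10 -10  -7  -2] [-10  -8  -6  -3]
  79 [153 153 132  88  47  42  77 135 150 151 152 151 149] [143 125 106  81  48  39  63 122 144 129 134 142 144] [-10  -9  -7  -2] [-9 -6 -6 -3]
  78 [153 153 135  85  46  38  76 131 150 152 153 152 150] [132 107  87  78  47  38  48 106 125 111 119 136 141] [-10 -10  -6   0] [-9 -4 -6 -3]
  77 [153 153 137  82  42  38  80 129 151 152 153 153 151] [115  90  78  68  44  36  48  85 103  90 112 127 134] [-10 -10  -6   0] [-8 -3 -5 -3]
  76 [153 152 133  81  43  37  76 128 149 153 153 153 150] [110  80  77  64  44  36  45  63  76  80 114 123 130] [-10  -9  -5   0] [-8 -3 -4 -3]
  75 [153 153 130  82  42  37  74 128 149 153 153 153 151] [116  84  80  65  45  36  40  49  57  80 116 128 132] [-10  -9  -5   0] [-9 -4 -4 -3]
  7
[... 9125 characters left out ...]
7  47  84 108 121 137 126 138 148] [146 145 128  88  59  47  82 125 144 147 146 146 140] [-9 -5 -2 -2] [-10  -9  -6  -2]
   9 [121 122  87  68  56  47  73 105 121 126 111 123 149] [148 145 127  89  59  47  79 128 144 147 147 147 141] [-7 -4  0 -2] [-10  -9  -6  -2]
   8 [116 116  85  66  54  49  68  96 116 118 103 120 148] [148 147 127  87  58  50  82 126 144 147 147 147 143] [-7 -5  0 -2] [-10  -9  -6  -2]
   7 [121 114  90  64  53  51  69  95 118 114 104 120 146] [148 147 125  85  57  53  86 128 143 146 147 147 142] [-8 -6 -1 -2] [-10  -9  -5  -1]
   6 [132 123  97  69  53  49  70 103 128 119 115 128 146] [148 145 125  83  57  49  88 127 143 146 147 147 142] [-9 -7 -2 -1] [-10  -9  -5  -2]
```

>>> {"method": "send_rows", "body": {
  "plan": [-1,-0.0001,-0.003,0,0,0,0,-1,-0.0002,-0.0063,0,0,0,0,-1,-0.0002,-0.0063,0,0,0,0,-1,-0.0002,-0.0063,0,0,0,0]
}}

```text
clock: 25.42
tcp_pos: [0.6348, -0.1541, 0.0479]
tcp_rot: [-3.135, 0.003, -0.038]
force: [1.3, 17.1, 7.5]
gripper_width: 0.0118
gripper_force: 59.2
```

```bash
python3 rec.py
cat > chk3.py <<'E'
from scale import *
from scipy.optimize import minimize_scalar
ims=[]
for _ in range(4): im,d,c=cap('scene'); ims.append(im.astype(float))
im=np.mean(ims,0).astype(np.uint8); im0=np.load('scene0.npz')['im']
xs=np.arange(.085,.005,-.00025); ys=np.arange(-.002,.0061,.001)
def prof(m,z,ys,ch=None):
    r=rect(m,c,(.6434,.1553),87.9,z,xs,ys).astype(float); return (r.mean(2) if ch is None else r[...,0]-r[...,2]).mean(0)
g0,g1=prof(im0,.064,ys),prof(im,.064,ys)
yb=np.arange(-.012,-.0029,.001); b0,b1=prof(im0,.064,yb,1),prof(im,.064,yb,1)
cen=lambda b:(xs*np.clip(b-5,0,None)**1).sum()/np.clip(b-5,0,None).sum()*1000
i0=(xs<.082)&(xs>.066); t=g0[i0]
best=[]
for s in np.arange(44,54,.25):
    v=np.interp(xs[i0]-s/1000,xs[::-1],g1[::-1]); best.append((np.corrcoef(v,t)[0,1],s))
print('pointer shift',sorted(best)[-3:],'mark',cen(b0).round(2),cen(b1).round(2),'shift',(cen(b0)-cen(b1)).round(2))
E
python3 chk3.py
```

```text
25.43 [-0.259  0.719  1.649  0.008  0.778  1.344] [ 0.6348 -0.1541  0.0479] [-3.1351  0.0032 -0.0376] [ 1.3 17.1  7.5] 0.011816677029180017 59.239736795425415
pointer shift [(np.float64(0.9702722220802229), np.float64(49.75)), (np.float64(0.9763385650666614), np.float64(49.25)), (np.float64(0.978178298273043), np.float64(49.5))] mark 31.91 23.15 shift 8.76
```

>>> {"method": "send_rows", "body": {
  "plan": [-1,-0.0001,-0.0023,0,0,0,0,-1,-0.0001,-0.0023,0,0,0,0,-1,-0.0001,-0.0023,0,0,0,0,-1,-0.0001,-0.0023,0,0,0,0]
}}

```text
clock: 26.12
tcp_pos: [0.6348, -0.1547, 0.0479]
tcp_rot: [-3.135, 0.003, -0.038]
force: [1.8, 16.8, 8.4]
gripper_width: 0.012
gripper_force: 59.2
```

```bash
python3 rec.py; python3 chk3.py
python3 - <<'E'
from scale import *
ims=[]
for _ in range(4): im,d,c=cap('scene'); ims.append(im.astype(float))
im=np.mean(ims,0).astype(np.uint8)
xs=np.arange(.032,.016,-.0005); r=rect(im,c,(.6434,.1553),87.9,.064,xs,np.arange(-.010,.0061,.001)).astype(int)
for i,x in enumerate(xs): print('%5.1f'%(x*1000),r[:,i].mean(1).astype(int),(r[:10,i,0]-r[:10,i,2]))
E
```

```text
26.12 [-0.26   0.72   1.648  0.008  0.778  1.343] [ 0.6348 -0.1547  0.0479] [-3.1351  0.0032 -0.0375] [ 1.8 16.8  8.4] 0.011989017205898672 59.24390494823456
pointer shift [(np.float64(0.949406496816614), np.float64(50.0)), (np.float64(0.9517699927652091), np.float64(50.5)), (np.float64(0.9544111276559563), np.float64(50.25))] mark 31.91 23.3 shift 8.61
 32.0 [110 111 111  99  81  59  43  39  39  50  79 110 133 126 124 128 142] [-7 -7 -8 -6 -5 -3 -1 -1 -1 -1]
 31.5 [106 108 107 101  80  60  44  40  41  45  75 108 136 133 131 134 144] [-6 -7 -7 -7 -5 -3 -2 -1 -1 -1]
 31.0 [105 106 105 100  82  62  46  41  42  46  70  99 130 138 137 140 141] [-6 -7 -6 -7 -5 -3 -2 -1 -1 -1]
 30.5 [108 105 103  98  82  63  48  40  42  47  62  94 122 142 141 142 133] [-5 -5 -5 -6 -5 -3 -2 -1 -1 -1]
 30.0 [110 105 102  96  82  64  49  39  41  48  57  86 114 142 145 136 126] [-1 -4 -5 -6 -5 -3 -2 -1 -1  0]
 29.5 [110 105 102  93  81  63  50  40  40  48  57  81 108 134 140 129 119] [ 2 -3 -4 -4 -4 -3 -2 -2 -1  0]
 29.0 [109 105 101  89  76  63  49  39  39  48  58  74 101 127 132 121 112] [ 8  0 -3 -2 -3 -3 -
[... 1858 characters left out ...]
 81  74  65  74  97] [29 22 15  8  2 -1 -2 -2 -2 -2]
 19.0 [ 92 111 121 104  86  67  57  52  50  55  69  85  84  76  66  70  92] [23 18 13  7  1 -2 -2 -2 -2 -2]
 18.5 [ 92 110 119 108  89  69  57  53  51  55  69  82  86  78  69  62  87] [19 14 11  5  0 -2 -2 -2 -2 -2]
 18.0 [ 95 110 118 110  91  72  57  53  51  53  69  82  88  80  71  61  86] [15 11  6  2 -1 -2 -2 -2 -2 -2]
 17.5 [ 98 114 119 114  93  74  58  53  51  54  71  83  88  83  73  72  87] [11  7  3  0 -2 -2 -2 -2 -2 -2]
 17.0 [108 120 124 113  93  75  60  52  51  59  76  87  90  86  78  80  91] [ 7  3 -1 -2 -1 -2 -2 -2 -2 -3]
 16.5 [118 128 128 112  93  75  60  50  52  63  82  92  93  88  82  86  97] [ 2 -2 -5 -2 -1 -2 -2 -2 -2 -3]
```

The pointer now covers the mark tip: handle travel is 50.5 mm, which puts the gauge at about 42 mm. The force is steady at about 17 N, so I'll hand in.

```bash
python3 -c "
from rig import robot
print(robot.hand_in())"
```

```text
the job is handed in; nothing more can be done
None
```

I handed the job in at about 27 s: the link is studs up over both posts, and the gripper still holds the handle. The pointer stands at the set mark to within about 1 mm, at a gauge of about 42 mm and a steady pull of about 17 N; the hand-in returned no verdict.

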